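Put a seed jar away behind a bypass sliding door

TASK

Put the jar of dark seeds away in the right-hand half of the small white cabinet: slide the right-hand door (blue pull bar) fully behind its neighbour, slide the jar in upright until it stands wholly inside, then slide that door shut again. Leave the cabinet with both doors fully closed, and do not shift the white-filled jar or the two dropper bottles from where they stand.

Things in the scene. Friction and masses are not known exactly. Their poses are not given: they have to be found in the camera images.
- cabinet: White cabinet fixed on the desk, 165 deep (x) x 360 wide (y) x 195 high (mm). Origin: centre of its underside; +x points into it, +y to its left as the robot sees it, z up. Front face at x = -82.5, side walls 10 thick, back's inner face at x = 74.5. Front open from the desk (no sill, no floor) up to z = 163, where the track begins. A fixed jar stands in the left half (y > 46).
- rear_door (a joint): Right-hand door: clear, aluminium frame, 180 wide, 6 thick, in the rear track (cabinet x = -69.5 to -63.5; y = -170 to 10 when closed). 0 closed, 0.150 m fully open = slid left (+y) behind the left-hand door, leaving a doorway y = -170 to -20. May start up to 0.03 ajar. About 1.5 N friction plus 6 N s/m damping; stays where left; firm end stops.
- front_door (a joint): Left-hand door, alike, in the front track (cabinet x = -80.5 to -74.5; y = -10 to 170 when closed). 0 closed, grows to 0.150 m as it slides right (-y). May start up to 0.045 ajar. The other door's blue pull bar meets its right edge, so sliding the right-hand door fully open pushes this one home. Same friction.
- rear_pull (a point): Point on the blue pull bar, an upright rib at the outer (right) edge of the right-hand door: 10 thick along y, z = 50 to 160 above the desk, standing out 25 mm in front of the cabinet's face. The point is on its middle in y, 12.5 mm before the face, z = 105. Moves with the door; at cabinet y = -165 when closed, -15 when open. Pushed sideways it slides the door.
- front_pull (a point): The like point on the dark grey pull bar at the outer (left) edge of the left-hand door: same bar sizes; at cabinet y = 165 when closed.
- bay (a point): Point in the cabinet's right half where the jar's centre should end: cabinet x = 7.5, y = -95, 51 mm above the desk. Same axes as the cabinet.
- dark_jar_mid (a point): Centre (51 mm up) of the loose glass jar with dark grey seeds and pale lid: cylinder 96 mm across (lid looks 100), 102 high, 0.2 to 0.41 kg, friction about 0.6: too wide to grasp, slides when pushed. Stands upright before the cabinet, left or right of the doorway, its centre 145 to 165 mm before the face.
- white_jar_mid (a point): Centre of the like jar (same sizes) with white contents, which stands on the other side and is to be left where it is.
- stain_mid (a point): Centre of the taller amber dropper bottle: 33 across, 88 high, this point 44 mm up. Loose, easily knocked over; stands 55 to 66 mm before the cabinet's face, beside the doorway. To be left where it is.
- oil_mid (a point): Centre of the shorter amber dropper bottle: 29 across, 72 high, this point 36 mm up. Loose; stands 55 to 66 mm before the cabinet's face on the other side of the doorway. To be left where it is.

How it is judged:
By the outcome, as a careful person would: the job done as asked, in the order asked, and still so for the second after the job is handed in, with the robot touching nothing.
It also fails if it takes over 72 s, if anything falls off the work surface, if the arm or the gripper's body presses on something with over 40 N, if the wrist force passes 120 N, or if a joint passes its speed limit or range.

ROBOT

A 6-joint arm with a two-finger parallel gripper is mounted at the origin on a cart in front of the work surface, level with it; the furniture and walls round the work are solid. World frame = base frame: x ahead of the robot, y to its left, z up, the work surface at z = 0. Lengths are in mm, angles in rad, forces in N, time in s.
With the tool pointing down it reaches from about 350 to 975 mm from the base axis. Payload 7.1 kg.
Tool frame: the origin (TCP) lies midway between the tips of the shut fingers; the grasp point (between the pads) lies pinch_z behind it (pinch_z is the distance from the TCP to the grasp point, in mm); z points along the fingers, y is the line along which they close (so a half turn about z gives the same grasp; the last joint's range is limited). The gripper opens to 88 mm and grips with 3 to 60 N. Pads are 20 mm wide; open, the fingers measure 115 mm over their backs; the gripper's body (75 mm by 178 mm) begins 61 mm behind the grasp point.
Start: joints at [1.273, 0.423, 1.63, -0, 1.089, -0.019], TCP at [171.97, 600.859, 222.675] pointing down, gripper open.
Joint ranges: [-3, 3], [-0.9, 2.11], [0.09, 2.58], [-1.31, 4.45], [0.11, 2.69], [-2.54, 2.54]. Speed limits (rad/s): [2.39, 2.39, 3.01, 3.14, 3.14, 3.14].

INTERFACE

Orientations are given as a rotation vector (axis times angle).
In Python, from workcell import get_obs, get_image, close_job, pinch_z gives the robot as it stands.
- The arm moves only by the tool jog_arm, never from a script. Its argument "commands" is a list of rows, each a list of 3 entries, a list of its own where there are three numbers: the gripper command: -1 is shut, 1 is fully open, values between are in proportion, then the shift along the tool's x, y, z as a fraction of full scale, then the turn, a rotation vector about the tool's x, y, z as a fraction of full scale. In form: [[gripper, [tx, ty, tz], [rx, ry, rz]], ...]. A call has 1 to 10 rows; each row shifts and turns the commanded pose from where the row before left it, along the tool's axes as they then stand; what a row does not reach is not made up. Full scale, the value 1, is 0.1 m for a shift and 45 degrees for a turn. A row lasts 1/10 s, in which the tool goes at most 50 mm and 8.59 degrees, less where a joint would pass 70% of its speed; a pose out of reach is approached as far as the arm can. A call with a number of a shift or a turn outside -1 to 1 is refused whole. A call with a gripper value outside its range is refused whole. The fingers move at their own pace and stop on an object; the grip force is fixed at half the most. Time passes only in rows, so rows that do not move let the fingers close. It gives the time, the measured TCP pose, the force, the opening and the grip force at its end, in the units of the state.
- get_obs(): the state, without advancing time (a new reading comes with each control period).
- get_image(name): name is "side" or "top"; returns a dict with "image" (384x512x3 uint8, blue, green, red), "z_map" (384x512 float32, mm along the optical axis (not along the pixel's ray), 0 where there is no reading), "intrinsics" (3x3 intrinsics, pixels), "eye" and "orientation" of the camera in the world. Camera axes: x right, y down, z forward; pixel columns grow to the right and rows downward; lengths in mm; the calibration is good to about 2 mm. A picture is of the moment at which its call begins.
- close_job(): hands the job in; it is judged then, once.
The state is a dict: "t": time; "qpos": joint angles; "qvel": joint speeds; "joint_torque": joint torques, N m; "ee_pos": TCP position; "orientation": TCP orientation; "ft_force": force on the tool from outside, world axes, zero at the start; "moment": the same for the moment, N m; "width": finger opening in mm; "grasp_force": force on a finger pad.
Only numpy, scipy, OpenCV 4.12 (cv2) and the standard library are available. Lean on these libraries where they do the work, as an engineer would, in place of code of your own. Each camera call takes 0.05 s, during which the arm holds its last target. There are 200 camera calls.

## Working session

There is one attempt and no reset: what is moved stays moved. The work goes in short steps, Python scripts to look and compute and a tool call to move; the robot and the scene stay as the last step left them, time stands still between calls to the robot, and variables do not carry over. Pictures are saved under pics/ and viewed, at most 10 in all, crops included, and the job is handed in when it is done.

Besides the shell and the picture viewer there is one more tool, called after "Call:" by a JSON object that holds its "op" and its "data", one argument or row to a line. jog_arm: Moves the arm, as the interface text tells. Its arguments: {"type":"object","properties":{"commands":{"type":"array","items":{"type":"array"}}},"required":["commands"]}

```bash
mkdir -p pics; ls
python3 - <<'E'
from workcell import *
import cv2,numpy as np
print(get_obs(),pinch_z)
for n in ("side","top"):
    d=get_image(n); cv2.imwrite(f"pics/{n}0.png",d["image"]); np.savez(f"{n}0.npz",**d)
    print(n,d["intrinsics"],d["eye"],d["orientation"])
E
```

```text
pics
{'t': 0.0, 'qpos': array([ 1.27300654e+00,  4.23887614e-01,  1.63068045e+00,  1.32949305e-05,
        1.08861225e+00, -1.90206876e-02]), 'qvel': array([ 5.67646249e-04, -8.60440089e-04, -5.14736725e-05, -3.39320424e-04,
        4.14096960e-04,  1.35876185e-03]), 'joint_torque': array([-3.21849388e-03, -5.44614995e+01, -2.73667341e+01,  6.41892012e-02,
        2.29530578e-02, -1.53986175e-04]), 'ee_pos': array([171.80212927, 600.33915472, 221.87625391]), 'orientation': array([-4.36446023e-01, -3.11086269e+00,  2.45954563e-03]), 'ft_force': array([-1.56530791,  0.19762988, -0.31692384]), 'moment': array([ 0.00501745, -0.03501302, -0.0075068 ]), 'grasp_force': 0.0, 'width': 87.9320004769564} 18.700000000000003
side [[353.13443276   0.         252.83243761]
 [  0.         353.13443276 189.53894921]
 [  0.           0.           1.        ]] [ -48.53462806 -285.33803568  521.6245927 ] [-1.88996908  1.01347008 -0.57385412]
top [[489.992883     0.         262.19595437]
 [  0.         489.992883   195.20407587]
 [  0.           0.           1.        ]] [ 134.33850115  -19.33386794 1208.90159363] [-2.29054417  1.60883677 -0.33650945]
```

View pics/side0.png

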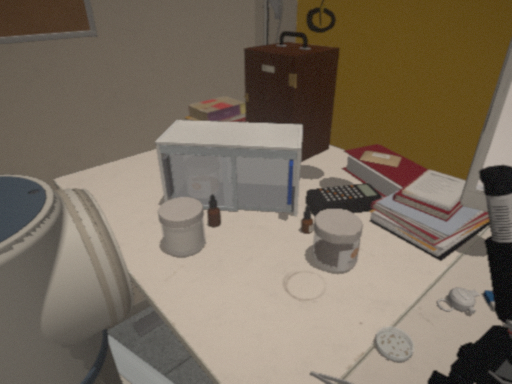

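View pics/top0.png

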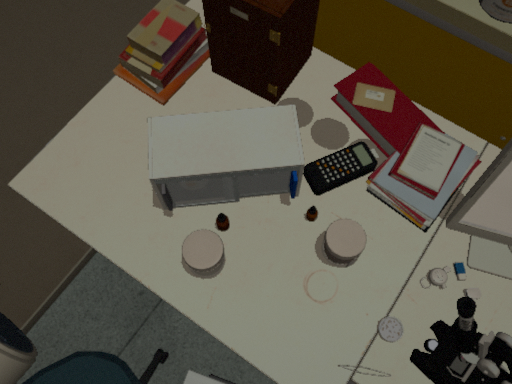

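The right jar seems to have a dark patch or label. I'll zoom in on both jars and measure the scene at the same time.

```bash
cat > h.py <<'E'
import numpy as np,cv2
from scipy.spatial.transform import Rotation as R
def cloud(d):
    z=d["z_map"];K=d["intrinsics"];v,u=np.mgrid[:z.shape[0],:z.shape[1]]
    P=np.stack([(u-K[0,2])/K[0,0]*z,(v-K[1,2])/K[1,1]*z,z],-1)
    W=P@R.from_rotvec(d["orientation"]).as_matrix().T+d["eye"]
    W[z==0]=np.nan
    return W
def blobs(m,W,amin=8):
    n,l,s,c=cv2.connectedComponentsWithStats(m.astype(np.uint8))
    for i in range(1,n):
        if s[i,4]>=amin:
            yield c[i],s[i,4],W[l==i]
E
python3 - <<'E'
from h import *
S=dict(np.load("side0.npz"));T=dict(np.load("top0.npz"))
a=cv2.resize(S["image"][110:280,145:375],None,fx=3,fy=3,interpolation=cv2.INTER_CUBIC)
cv2.imwrite("pics/crop1.png",a)
for n,d in(("top",T),("side",S)):
    W=cloud(d);Z=W[...,2]
    print(n,"desk",np.round(W[270,290],1))
    for lo,hi,lab in((188,203,"cab"),(94,110,"lid"),(20,92,"bot")):
        for c,k,p in blobs((Z>lo)&(Z<hi),W,12):
            if not(300<p[:,0].mean()<1000):continue
            r=cv2.minAreaRect(p[:,:2].astype(np.float32))
            print(lab,np.round(c),k,np.round(p.mean(0),1),"rect",np.round(r[0],1),np.round(r[1],1),round(r[2],2), "circ",np.round(cv2.minEnclosingCircle(p[:,:2].astype(np.float32))[0],1),"zmax",round(p[:,2].max()))
E
```

```text
top desk [452.2   9.5  -4.1]
cab [58. 56.] 709 [729.5 735.  195.3] rect [741.3 732. ] [ 10.  436.7] 74.89 circ [740.8 730.1] zmax 203
cab [259.  41.] 407 [947.6 271.7 195.5] rect [961.8 255.3] [155.9 310.3] 30.55 circ [1025.1  292.7] zmax 203
cab [224. 142.] 9392 [640.4 249.1 193.8] rect [643.9 249.3] [167.8 360.5] 25.94 circ [643.1 249.1] zmax 201
cab [478. 230.] 261 [ 623.8 -354.3  195.6] rect [ 623.5 -356.9] [140.   25.2] 83.6 circ [ 630.3 -357.7] zmax 203
cab [464. 347.] 59 [ 368.4 -370.5  196.5] rect [ 370.1 -369. ] [41.2  9.1] 73.42 circ [ 371.7 -369.5] zmax 203
cab [479. 356.] 12 [ 362.2 -401.8  197.3] rect [ 361.8 -401. ] [9.3 1.9] 88.1 circ [ 362. -401.] zmax 203
cab [505. 381.] 38 [ 333.8 -457.6  198. ] rect [ 335.5 -457.7] [14.5 10.2] 7.18 circ [ 335.1 -457.7] zmax 203
lid [75. 75.] 859 [748.2 729.7 102. ] rect [767.9 725. ] [ 12.2 613.9] 74.85 circ [767.9 725.2] zmax 110
lid [261.  64.] 367 [950.3 267.4 102.2] rect [960.3 252.8] [155.  303.8] 30.63 circ [1024.1  290.6] zmax 110
lid [188.  40.] 19 [956.3 488.4 102.8] rect [955.  488.2] [ 7.5 41.3] 76.86 circ [955.1 488.4] 
[... 5899 characters left out ...]
ct [783. 136.] [8.4 7.8] 25.3 circ [783.  136.4] zmax 89
bot [228. 193.] 3048 [569.9 215.8  58.1] rect [539.3 208.8] [ 97.2 342.3] 26.24 circ [560.9 219.1] zmax 92
bot [296. 197.] 95 [647.4  57.8  57.9] rect [647.3  57.4] [6.6 9.9] 35.03 circ [648.1  58. ] zmax 92
bot [331. 246.] 1466 [519.9 -92.   54.5] rect [549.8 -55. ] [174.   84.5] 69.8 circ [561.2 -59. ] zmax 92
bot [183. 234.] 1125 [377.1 189.7  56.2] rect [386.6 196.5] [47.2 97.7] 51.56 circ [399.8 213.1] zmax 92
bot [462. 296.] 297 [ 552.5 -339.9   24. ] rect [ 554.2 -339.4] [39.1 39.3] 57.48 circ [ 554.5 -340. ] zmax 28
bot [471. 357.] 1739 [ 376.8 -359.8   72.1] rect [ 389.1 -358.2] [ 52.9 128.4] 73.03 circ [ 385.2 -369.2] zmax 92
```

View pics/crop1.png

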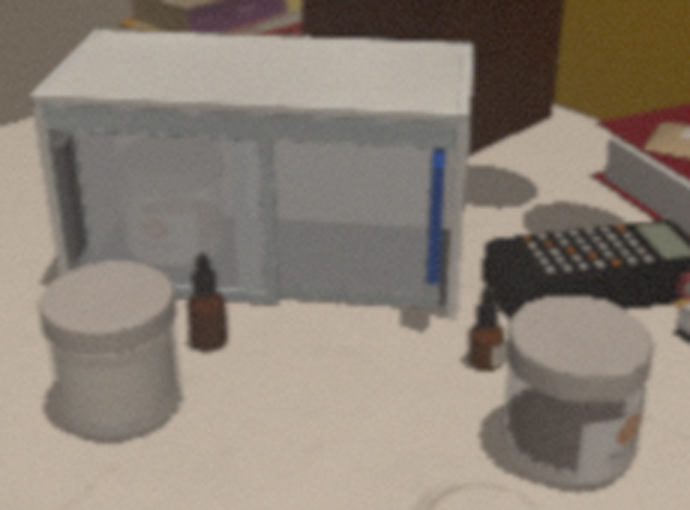

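The right-hand jar (crop about (580,390)) holds dark grey seeds behind a label, so it is the dark jar. The left one (110,350) is white. The blue bar is at crop (436,215), near the right wall, so that door is nearly closed. Both views put the cabinet at about (643.7, 249.6) with 26° yaw. Next I'll measure the rest in the cabinet frame and write a planner that converts targets into rows.

```bash
cat >> h.py <<'E'
C=np.array([643.7,249.6,0]);YAW=np.radians(25.97)
RC=R.from_euler('z',YAW).as_matrix()
w=lambda p:C+RC@np.asarray(p,float)          # cabinet -> world
c=lambda p:(np.asarray(p,float)-C)@RC        # world -> cabinet
def tool(z,y):
    "tool rotation in world from cabinet-frame directions of tool z (approach) and tool y"
    z=np.array(z,float);z/=np.linalg.norm(z);y=np.array(y,float);y-=z*(y@z);y/=np.linalg.norm(y)
    return RC@np.stack([np.cross(y,z),y,z],1)
def plan(g,legs,vmax=45,amax=7.5,start=None):
    "legs: (cab pos, R or None, mm/row); prints rows of 2-decimal numbers"
    from workcell import get_obs
    o=get_obs();p=o["ee_pos"].copy();Q=R.from_rotvec(o["orientation"]).as_matrix()
    print("now cab",np.round(c(p),1))
    out=[]
    for pos,Rt,v in legs:
        P=w(pos);Rt=Q if Rt is None else Rt
        n=int(np.ceil(max(np.linalg.norm(P-p)/v,R.from_matrix(Q.T@Rt).magnitude()*57.3/amax,1)))
        for k in range(n,0,-1):
            s=np.round(Q.T@(P-p)/k/100,2);t=np.round(R.from_matrix(Q.T@Rt).as_rotvec()/k/(np.pi/4),2)
            p=p+Q@s*100;Q=Q@R.from_rotvec(t*np.pi/4).as_matrix()
            out.append([g,(s+0).tolist(),(t+0).tolist()])
    print(len(out))
    for i in range(0,len(out),10):print(str(out[i:i+10]).replace(" ",""))
E
python3 - <<'E'
from h import *
S=dict(np.load("side0.npz"));T=dict(np.load("top0.npz"))
for n,d in(("top",T),("side",S)):
    W=c(cloud(d));b,g,r=[d["image"][...,i].astype(int) for i in range(3)]
    m=(b-r>60)&(W[...,2]>40)&(abs(W[...,1]+160)<60)
    print(n,"blue",m.sum(),np.round(np.nanpercentile(W[m],[5,50,95],axis=0),1).tolist())
    for nm,cx,cy,h in(("stain",-145,26,95),("oil",-146,-204,80)):
        m=(W[...,2]>6)&(W[...,2]<h)&(np.hypot(W[...,0]-cx,W[...,1]-cy)<28)
        p=W[m];print(nm,np.round(np.percentile(p,[3,50,97],axis=0),1).tolist())
for nm,q in(("dark",(543.3,-92.5)),("white",(402.3,216.4))):print(nm,np.round(c([*q,51]),1))
plan(-1,[((-100.5,-190,220),tool((0,0,-1),(1,0,0)),45)])
E
```

```text
top blue 39 [[-105.1, -161.9, 154.5], [-91.4, -157.3, 159.3], [-80.8, -153.8, 162.6]]
stain [[-159.2, 11.2, 10.5], [-150.6, 25.4, 45.7], [-138.1, 40.5, 87.8]]
oil [[-156.9, -216.9, 7.3], [-148.3, -202.5, 34.8], [-137.9, -192.1, 71.5]]
side blue 13 [[-104.3, -161.0, 158.4], [-94.6, -158.4, 159.5], [-84.7, -155.9, 161.1]]
stain [[-158.8, 12.1, 8.3], [-151.9, 24.3, 42.1], [-141.1, 40.2, 85.0]]
oil [[-157.0, -216.7, 8.1], [-149.8, -203.0, 33.2], [-140.2, -191.3, 69.2]]
dark [-240.1 -263.6   51. ]
white [-231.6   75.9   51. ]
now cab [-270.6  522.   222. ]
17
[[-1,[-0.35,-0.24,0.0],[0.0,0.0,0.06]],[-1,[-0.37,-0.23,0.0],[0.0,0.0,0.06]],[-1,[-0.38,-0.21,0.0],[0.0,0.0,0.06]],[-1,[-0.39,-0.19,0.0],[0.0,0.0,0.06]],[-1,[-0.39,-0.17,0.0],[0.0,0.0,0.06]],[-1,[-0.4,-0.16,0.0],[0.0,0.0,0.06]],[-1,[-0.41,-0.14,0.0],[0.0,0.0,0.06]],[-1,[-0.41,-0.12,0.0],[0.0,0.0,0.06]],[-1,[-0.42,-0.1,0.0],[0.0,0.0,0.07]],[-1,[-0.42,-0.07,0.0],[0.0,0.0,0.06]]]
[[-1,[-0.43,-0.05,0.0],[0.0,0.0,0.07]],[-1,[-0.43,-0.03,0.0],[0.0,0.0,0.06]],[-1,[-0.43,-0.01,0.01],[0.0,0.0,0.07]],[-1,[-0.43,0.01,0.0],[0.0,0.0,0.06]],[-1,[-0.43,0.03,0.01],[0.0,0.0,0.07]],[-1,[-0.43,0.06,0.0],[0.0,0.0,0.06]],[-1,[-0.42,0.08,0.01],[0.0,0.0,0.07]]]
```

Call:
{"op": "jog_arm", "data": {
  "commands": [
    [-1,[-0.35,-0.24,0.0],[0.0,0.0,0.06]],
    [-1,[-0.37,-0.23,0.0],[0.0,0.0,0.06]],
    [-1,[-0.38,-0.21,0.0],[0.0,0.0,0.06]],
    [-1,[-0.39,-0.19,0.0],[0.0,0.0,0.06]],
    [-1,[-0.39,-0.17,0.0],[0.0,0.0,0.06]],
    [-1,[-0.4,-0.16,0.0],[0.0,0.0,0.06]],
    [-1,[-0.41,-0.14,0.0],[0.0,0.0,0.06]],
    [-1,[-0.41,-0.12,0.0],[0.0,0.0,0.06]],
    [-1,[-0.42,-0.1,0.0],[0.0,0.0,0.07]],
    [-1,[-0.42,-0.07,0.0],[0.0,0.0,0.06]]
  ]
}}

```text
t: 1.1
ee_pos: [445.5, 266.6, 222.5]
orientation: [-1.165, -2.917, 0.001]
ft_force: [-0.2, 0.3, 0.1]
width: 11.4
grasp_force: 0.0
```

Call:
{"op": "jog_arm", "data": {
  "commands": [
    [-1,[-0.43,-0.05,0.0],[0.0,0.0,0.07]],
    [-1,[-0.43,-0.03,0.0],[0.0,0.0,0.06]],
    [-1,[-0.43,-0.01,0.01],[0.0,0.0,0.07]],
    [-1,[-0.43,0.01,0.0],[0.0,0.0,0.06]],
    [-1,[-0.43,0.03,0.01],[0.0,0.0,0.07]],
    [-1,[-0.43,0.06,0.0],[0.0,0.0,0.06]],
    [-1,[-0.42,0.08,0.01],[0.0,0.0,0.07]],
    [-1,[0,0,0],[0,0,0]],
    [-1,[0,0,0],[0,0,0]]
  ]
}}

```text
t: 2.0
ee_pos: [636.1, 34.6, 218.8]
orientation: [-1.669, -2.66, 0.001]
ft_force: [-0.0, 0.4, -0.3]
width: 0.6
grasp_force: 0.0
```

Run:
```python
from h import *
D=tool((0,0,-1),(1,0,0))
plan(-1,[((-100.5,-190,220),D,45),((-100.5,-190,126),D,40),((-100.5,-33,126),D,12),((-100.5,-28,126),D,5)])
from workcell import *
o=get_obs();print(o["qpos"],o["width"],o["ft_force"])
```

```text
now cab [-100.9 -190.   218.8]
19
[[-1,[0.0,0.0,-0.01],[0.0,0.0,0.0]],[-1,[0.0,0.0,0.31],[0.0,0.0,0.0]],[-1,[0.0,0.0,0.31],[0.0,0.0,0.0]],[-1,[0.0,0.01,0.32],[0.0,0.0,0.0]],[-1,[0.11,0.0,0.0],[0.0,0.0,0.0]],[-1,[0.11,0.0,0.0],[0.0,0.0,0.0]],[-1,[0.11,0.0,0.0],[0.0,0.0,0.0]],[-1,[0.11,0.0,0.0],[0.0,0.0,0.0]],[-1,[0.11,0.0,0.0],[0.0,0.0,0.0]],[-1,[0.11,0.0,0.0],[0.0,0.0,0.0]]]
[[-1,[0.11,0.0,0.0],[0.0,0.0,0.0]],[-1,[0.11,0.0,0.0],[0.0,0.0,0.0]],[-1,[0.11,0.0,0.0],[0.0,0.0,0.0]],[-1,[0.12,0.0,0.0],[0.0,0.0,0.0]],[-1,[0.11,0.0,0.0],[0.0,0.0,0.0]],[-1,[0.12,0.0,0.0],[0.0,0.0,0.0]],[-1,[0.11,0.0,0.0],[0.0,0.0,0.0]],[-1,[0.12,-0.01,0.0],[0.0,0.0,0.0]],[-1,[0.05,0.0,0.0],[0.0,0.0,0.0]]]
[ 3.55178377e-02  4.45617319e-01  1.60360748e+00  2.99225677e-04
  1.09399274e+00 -4.14874417e-01] 0.597032965182773 [-0.00872506  0.35801024 -0.31811169]
```

Call:
{"op": "jog_arm", "data": {
  "commands": [
    [-1,[0.0,0.0,0.3],[0,0,0]],
    [-1,[0.0,0.0,0.31],[0,0,0]],
    [-1,[0.0,0.0,0.31],[0,0,0]],
    [-1,[0,0,0],[0,0,0]],
    [-1,[0.1,0,0],[0,0,0]],
    [-1,[0.11,0,0],[0,0,0]],
    [-1,[0.11,0,0],[0,0,0]],
    [-1,[0.11,0,0],[0,0,0]],
    [-1,[0.11,0,0],[0,0,0]]
  ]
}}

```text
t: 2.9
ee_pos: [613.2, 85.0, 128.9]
orientation: [1.666, 2.661, 0.002]
ft_force: [1.8, -2.5, 2.2]
width: 0.6
grasp_force: 1.1
```

Call:
{"op": "jog_arm", "data": {
  "commands": [
    [-1,[0.11,0,0],[0,0,0]],
    [-1,[0.11,0,0],[0,0,0]],
    [-1,[0.11,0,0],[0,0,0]],
    [-1,[0.11,0,0],[0,0,0]],
    [-1,[0.11,0,0],[0,0,0]],
    [-1,[0.11,0,0],[0,0,0]],
    [-1,[0.11,0,0],[0,0,0]],
    [-1,[0.1,0,0],[0,0,0]]
  ]
}}

```text
t: 3.7
ee_pos: [574.5, 163.0, 127.6]
orientation: [-1.667, -2.662, 0.0]
ft_force: [1.1, -0.9, -0.2]
width: 0.3
grasp_force: 1.0
```

Run:
```python
from h import *
from workcell import *
o=get_obs();print(np.round(c(o["ee_pos"]),1),o["ft_force"]@RC)
d=get_image("top");W=c(cloud(d));b,g,r=[d["image"][...,i].astype(int) for i in range(3)]
m=(b-r>60)&(W[...,2]>40)&(abs(W[...,1]+90)<130)&(W[...,0]<-60)&(W[...,0]>-130)
print(m.sum(),np.round(np.nanpercentile(W[m],[5,50,95],axis=0),1).tolist() if m.any() else 0)
```

```text
[-100.2  -47.6  127.6] [ 0.59593252 -1.31934219 -0.22269483]
0 0
```

Call:
{"op": "jog_arm", "data": {
  "commands": [
    [-1,[0.05,0,0],[0,0,0]],
    [-1,[0.05,0,0],[0,0,0]],
    [-1,[0.03,0,0],[0,0,0]],
    [-1,[0.02,0,0],[0,0,0]],
    [-1,[0,0,0],[0,0,0]]
  ]
}}

```text
t: 4.25
ee_pos: [568.1, 175.7, 127.5]
orientation: [-1.668, -2.662, 0.0]
ft_force: [-0.1, -1.2, -0.4]
width: 0.1
grasp_force: 0.3
```

Call:
{"op": "jog_arm", "data": {
  "commands": [
    [-1,[0.02,0,0],[0,0,0]],
    [-1,[0.01,0,0],[0,0,0]],
    [-1,[0,0,0],[0,0,0]]
  ]
}}

```text
t: 4.55
ee_pos: [567.2, 177.6, 127.5]
orientation: [1.667, 2.662, -0.001]
ft_force: [1.3, -6.5, -1.2]
width: 0.1
grasp_force: 3.1
```

Call:
{"op": "jog_arm", "data": {
  "commands": [
    [-1,[0.02,0,0],[0,0,0]],
    [-1,[0,0,0],[0,0,0]]
  ]
}}

```text
t: 4.75
ee_pos: [567.2, 177.6, 127.6]
orientation: [1.665, 2.66, -0.004]
ft_force: [4.4, -15.1, -2.0]
width: 0.6
grasp_force: 7.9
```

Run:
```python
from h import *
from workcell import *
o=get_obs();print(np.round(c(o["ee_pos"]),1),o["ft_force"]@RC,np.round(o["qpos"],2))
W=c(cloud(dict(np.load("top0.npz"))))
for y0 in(-320,-360,-400,-440):
  print(y0,[round(float(np.nanmax(W[...,2][(W[...,0]>x)&(W[...,0]<x+40)&(W[...,1]<y0)&(W[...,1]>y0-40)],initial=-9))) for x in range(-400,-80,40)])
a=np.radians(20)
D=tool((0,np.sin(a),-np.cos(a)),(1,0,0));V=tool((0,0,-1),(1,0,0))
plan(1,[((-100.5,-45,127),V,40),((-120,-50,220),V,45),((-240,-335,220),D,45),((-240,-340,35),D,45)])
```

```text
[-100.3  -31.2  127.6] [ -2.67348503 -15.47676659  -2.0428703 ] [ 0.29  0.5   1.76 -0.01  0.88 -0.16]
-320 [6, 6, 5, 5, 6, 4, 5, 6]
-360 [6, 5, 5, 7, 5, 5, 9, 65]
-400 [6, 5, 8, 6, 7, 23, 66, 94]
-440 [7, 28, 6, 323, 51, 67, 81, 600]
now cab [-100.3  -31.2  127.6]
16
[[1,[-0.14,0.0,0.01],[0.0,0.01,0.0]],[1,[-0.01,-0.07,-0.31],[0.0,0.0,0.0]],[1,[-0.02,-0.06,-0.31],[0.0,0.0,0.0]],[1,[-0.01,-0.07,-0.31],[0.0,0.0,0.0]],[1,[-0.41,-0.17,0.0],[0.0,0.06,0.0]],[1,[-0.41,-0.17,-0.02],[0.0,0.06,0.0]],[1,[-0.41,-0.17,-0.04],[0.0,0.06,0.0]],[1,[-0.4,-0.17,-0.06],[0.0,0.06,0.0]],[1,[-0.4,-0.17,-0.08],[0.0,0.07,0.0]],[1,[-0.39,-0.17,-0.1],[0.0,0.06,0.0]]]
[[1,[-0.39,-0.17,-0.12],[0.0,0.07,0.0]],[1,[-0.14,0.0,0.34],[0.0,0.0,0.0]],[1,[-0.14,0.0,0.35],[0.0,0.0,0.0]],[1,[-0.13,0.0,0.34],[0.0,0.0,0.0]],[1,[-0.14,0.0,0.35],[0.0,0.0,0.0]],[1,[-0.13,0.0,0.34],[0.0,0.0,0.0]]]
```

Run:
```python
from h import *
W=c(cloud(dict(np.load("top0.npz")))).reshape(-1,3)
W=W[(W[:,2]>100)&(W[:,0]>-400)&(W[:,0]<-130)&(W[:,1]<-320)&(W[:,1]>-600)]
W=W[np.argsort(-W[:,1])];print(len(W),np.round(W[:60:4]).tolist())
a=np.radians(15)
D=tool((0,np.sin(a),-np.cos(a)),(1,0,0));V=tool((0,0,-1),(1,0,0))
plan(1,[((-100.5,-45,127),V,40),((-120,-50,220),V,45),((-240,-330,220),D,45),((-240,-333,35),D,45)])
```

```text
3827 [[-258.0, -474.0, 181.0], [-253.0, -475.0, 231.0], [-257.0, -475.0, 191.0], [-255.0, -475.0, 198.0], [-258.0, -476.0, 207.0], [-253.0, -476.0, 192.0], [-257.0, -476.0, 195.0], [-255.0, -476.0, 189.0], [-252.0, -477.0, 233.0], [-258.0, -477.0, 199.0], [-251.0, -477.0, 185.0], [-248.0, -477.0, 245.0], [-257.0, -477.0, 215.0], [-259.0, -477.0, 214.0], [-250.0, -478.0, 214.0]]
now cab [-100.3  -31.2  127.6]
16
[[1,[-0.14,0.0,0.01],[0.0,0.01,0.0]],[1,[-0.01,-0.07,-0.31],[0.0,0.0,0.0]],[1,[-0.02,-0.06,-0.31],[0.0,0.0,0.0]],[1,[-0.01,-0.07,-0.31],[0.0,0.0,0.0]],[1,[-0.4,-0.17,0.0],[0.0,0.05,0.0]],[1,[-0.4,-0.17,-0.02],[0.0,0.05,0.0]],[1,[-0.4,-0.17,-0.03],[0.0,0.05,0.0]],[1,[-0.4,-0.17,-0.05],[0.0,0.04,0.0]],[1,[-0.4,-0.17,-0.06],[0.0,0.05,0.0]],[1,[-0.39,-0.17,-0.08],[0.0,0.04,0.0]]]
[[1,[-0.39,-0.17,-0.09],[0.0,0.05,0.0]],[1,[-0.1,0.0,0.36],[0.0,0.0,0.0]],[1,[-0.1,0.0,0.35],[0.0,0.0,0.0]],[1,[-0.1,0.0,0.36],[0.0,0.0,0.0]],[1,[-0.1,0.0,0.35],[0.0,0.0,0.0]],[1,[-0.11,0.0,0.36],[0.0,0.0,0.0]]]
```

Call:
{"op": "jog_arm", "data": {
  "commands": [
    [-1,[-0.14,0,0.01],[0,0.01,0]],
    [-1,[-0.01,-0.07,-0.31],[0,0,0]],
    [-1,[-0.02,-0.06,-0.31],[0,0,0]],
    [-1,[-0.01,-0.07,-0.31],[0,0,0]],
    [1,[-0.4,-0.17,0],[0,0.05,0]],
    [1,[-0.4,-0.17,-0.02],[0,0.05,0]],
    [1,[-0.4,-0.17,-0.03],[0,0.05,0]],
    [1,[-0.4,-0.17,-0.05],[0,0.04,0]],
    [1,[-0.4,-0.17,-0.06],[0,0.05,0]],
    [1,[-0.39,-0.17,-0.08],[0,0.04,0]]
  ]
}}

```text
t: 5.75
ee_pos: [570.0, -108.1, 219.1]
orientation: [-1.562, -2.494, -0.182]
ft_force: [1.3, 0.3, -0.2]
width: 45.0
grasp_force: 0.0
```

Call:
{"op": "jog_arm", "data": {
  "commands": [
    [1,[-0.39,-0.17,-0.09],[0,0.05,0]],
    [1,[0,0,0],[0,0,0]],
    [1,[0,0,0],[0,0,0]]
  ]
}}

```text
t: 6.05
ee_pos: [572.0, -150.7, 218.5]
orientation: [-1.547, -2.462, -0.209]
ft_force: [-1.1, 0.2, -0.3]
width: 69.3
grasp_force: 0.0
```

Run:
```python
from h import *
from workcell import *
o=get_obs();print(np.round(c(o["ee_pos"]),1),o["ft_force"],np.round(o["qpos"],2),o["width"])
d=get_image("side")
cv2.imwrite("pics/s2.png",d["image"])
a=np.radians(15)
D=tool((0,np.sin(a),-np.cos(a)),(1,0,0))
plan(1,[((-240,-333,220),D,45),((-240,-333,35),D,45),((-235,-115,35),D,12)])
```

```text
[-239.8 -328.5  218.5] [-1.11846493  0.19771398 -0.33604786] [-0.37  0.47  1.59  0.19  1.28 -0.89] 69.28522116321781
now cab [-239.4 -327.3  218.6]
25
[[1,[-0.05,-0.01,-0.03],[0.0,-0.01,0.0]],[1,[-0.1,0.0,0.36],[0.0,0.0,0.0]],[1,[-0.09,0.0,0.36],[0.0,0.0,0.0]],[1,[-0.1,0.0,0.36],[0.0,0.0,0.0]],[1,[-0.09,0.0,0.35],[0.0,0.0,0.0]],[1,[-0.1,0.0,0.36],[0.0,0.0,0.0]],[1,[0.11,0.0,0.03],[0.0,0.0,0.0]],[1,[0.11,0.0,0.03],[0.0,0.0,0.0]],[1,[0.11,0.0,0.03],[0.0,0.0,0.0]],[1,[0.11,0.0,0.03],[0.0,0.0,0.0]]]
[[1,[0.11,0.0,0.03],[0.0,0.0,0.0]],[1,[0.11,0.0,0.03],[0.0,0.0,0.0]],[1,[0.11,0.0,0.03],[0.0,0.0,0.0]],[1,[0.11,0.0,0.03],[0.0,0.0,0.0]],[1,[0.11,0.0,0.03],[0.0,0.0,0.0]],[1,[0.11,0.0,0.03],[0.0,0.0,0.0]],[1,[0.11,0.01,0.03],[0.0,0.0,0.0]],[1,[0.11,0.0,0.03],[0.0,0.0,0.0]],[1,[0.11,0.01,0.03],[0.0,0.0,0.0]],[1,[0.11,0.0,0.03],[0.0,0.0,0.0]]]
[[1,[0.11,0.01,0.03],[0.0,0.0,0.0]],[1,[0.12,0.0,0.03],[0.0,0.0,0.0]],[1,[0.11,0.01,0.03],[0.0,0.0,0.0]],[1,[0.12,0.0,0.02],[0.0,0.0,0.0]],[1,[0.11,0.01,0.03],[0.0,0.0,0.0]]]
```

View pics/s2.png

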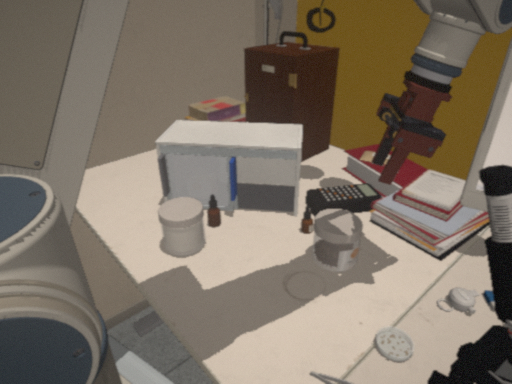

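The rear door is fully open (blue bar at (233,180)), and the gripper stands clear to the right of the dark jar. I'll go down and push the jar left.

Call:
{"op": "jog_arm", "data": {
  "commands": [
    [1,[-0.05,0,-0.03],[0,0,0]],
    [1,[-0.1,0,0.36],[0,0,0]],
    [1,[-0.09,0,0.36],[0,0,0]],
    [1,[-0.1,0,0.36],[0,0,0]],
    [1,[-0.09,0,0.35],[0,0,0]],
    [1,[-0.1,0,0.36],[0,0,0]],
    [1,[0,0,0],[0,0,0]],
    [1,[0,0,0],[0,0,0]]
  ]
}}

```text
t: 6.9
ee_pos: [574.1, -153.1, 35.5]
orientation: [-1.541, -2.465, -0.207]
ft_force: [0.2, -0.3, 0.8]
width: 87.8
grasp_force: 0.0
```

Call:
{"op": "jog_arm", "data": {
  "commands": [
    [1,[0.11,0,0.03],[0,0,0]],
    [1,[0.11,0,0.03],[0,0,0]],
    [1,[0.11,0,0.03],[0,0,0]],
    [1,[0.11,0,0.03],[0,0,0]],
    [1,[0.11,0,0.03],[0,0,0]],
    [1,[0.11,0,0.03],[0,0,0]],
    [1,[0,0,0],[0,0,0]]
  ]
}}

```text
t: 7.6
ee_pos: [543.2, -91.1, 35.3]
orientation: [-1.542, -2.464, -0.207]
ft_force: [0.7, 0.6, 0.5]
width: 88.1
grasp_force: 0.3
```

Run:
```python
from h import *
from workcell import *
o=get_obs();print(o["ft_force"]@RC,o["width"])
d=get_image("side");cv2.imwrite("pics/s3.png",d["image"][100:330,130:430])
W=c(cloud(d))
a=np.radians(15)
D=tool((0,np.sin(a),-np.cos(a)),(1,0,0))
plan(1,[((-240,-119,35),D,12)])
```

```text
[0.92188579 0.27279789 0.49581063] 88.10090552280327
now cab [-239.5 -262.9   35.1]
12
[[1,[0.12,0.0,0.03],[0.0,0.0,0.0]],[1,[0.12,0.0,0.03],[0.0,0.0,0.0]],[1,[0.11,0.0,0.03],[0.0,0.0,0.0]],[1,[0.12,0.0,0.03],[0.0,0.0,0.0]],[1,[0.11,0.0,0.03],[0.0,0.0,0.0]],[1,[0.12,0.0,0.03],[0.0,0.0,0.0]],[1,[0.11,0.0,0.03],[0.0,0.0,0.0]],[1,[0.12,0.0,0.03],[0.0,0.0,0.0]],[1,[0.11,0.0,0.04],[0.0,0.0,0.0]],[1,[0.12,0.0,0.03],[0.0,0.0,0.0]]]
[[1,[0.11,0.0,0.04],[0.0,0.0,0.0]],[1,[0.12,-0.01,0.03],[0.0,-0.01,0.0]]]
```

View pics/s3.png

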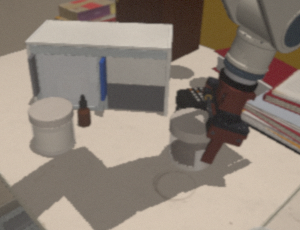

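The jar is upright and cradled by the fingers at crop (190,140). I'll continue the push.

Call:
{"op": "jog_arm", "data": {
  "commands": [
    [1,[0.11,0,0.03],[0,0,0]],
    [1,[0.11,0,0.03],[0,0,0]],
    [1,[0.11,0,0.03],[0,0,0]],
    [1,[0.11,0,0.03],[0,0,0]],
    [1,[0.11,0,0.03],[0,0,0]],
    [1,[0.11,0,0.03],[0,0,0]],
    [1,[0.11,0,0.03],[0,0,0]],
    [1,[0.11,0,0.03],[0,0,0]],
    [1,[0.11,0,0.03],[0,0,0]],
    [1,[0.11,0,0.03],[0,0,0]]
  ]
}}

```text
t: 8.65
ee_pos: [493.8, 10.8, 35.1]
orientation: [-1.544, -2.464, -0.207]
ft_force: [0.1, -0.6, -0.8]
width: 87.8
grasp_force: 1.4
```

Call:
{"op": "jog_arm", "data": {
  "commands": [
    [1,[0.11,0,0.03],[0,0,0]],
    [1,[0.09,0,0.02],[0,0,0]],
    [1,[0.05,0,0.01],[0,0,0]],
    [1,[0,0,0],[0,0,0]],
    [1,[-0.15,0,-0.04],[0,0,0]],
    [1,[-0.3,0,-0.08],[0,0,0]],
    [1,[-0.3,0,-0.08],[0,0,0]],
    [1,[0,0,0],[0,0,0]]
  ]
}}

```text
t: 9.45
ee_pos: [520.3, -40.9, 35.8]
orientation: [-1.55, -2.466, -0.209]
ft_force: [-0.5, -0.3, -0.2]
width: 87.6
grasp_force: 0.0
```

```bash
cat >> h.py <<'E'
def lids(d):
    W=c(cloud(d));Z=W[...,2]
    m=(Z>97)&(Z<106)&(W[...,0]<-100)&(W[...,0]>-330)&(abs(W[...,1]+60)<230)
    for q,k,p in blobs(m,W,300):
        print("lid",k,np.round(cv2.minAreaRect(p[:,:2].astype(np.float32))[0],1),np.round(np.ptp(p,axis=0)))
E
python3 - <<'E'
from h import *
from workcell import *
for n in("top","side"):
    d=get_image(n);lids(d);cv2.imwrite(f"pics/{n}4.png",d["image"])
    W=c(cloud(d))
    for nm,cx,cy,h in(("stain",-145,26,95),("oil",-146,-204,80)):
        p=W[(W[...,2]>6)&(W[...,2]<h)&(np.hypot(W[...,0]-cx,W[...,1]-cy)<28)]
        print(nm,np.round(np.percentile(p,[3,50,97],axis=0),1).tolist())
o=get_obs();print(np.round(c(o["ee_pos"]),1),o["ft_force"],np.round(o["qpos"],2))
E
```

```text
lid 382 [-262.3 -118.1] [70. 60.  9.]Traceback (most recent call last):
  File "<stdin>", line 8, in <module>
    return _quantile_unchecked(
        a, q, axis, out, overwrite_input, method, keepdims, weights)
    return _ureduce(a,
                    func=_quantile_ureduce_func,
    ...<5 lines>...
                    overwrite_input=overwrite_input,
                    method=method)
    r = func(a, **kwargs)
    result = _quantile(arr,
                       quantiles=q,
    ...<2 lines>...
                       out=out,
                       weights=wgt)
    slices_having_nans = np.isnan(arr[-1, ...])
                                  ~~~^^^^^^^^^
IndexError: index -1 is out of bounds for axis 0 with size 0
```

Run:
```python
from h import *
from workcell import *
d=get_image("side");lids(d);cv2.imwrite("pics/side4.png",d["image"])
o=get_obs();print(np.round(c(o["ee_pos"]),1),o["ft_force"],np.round(o["qpos"],2))
```

```text
lid 902 [-232.3   75.7] [99. 96.  8.]
lid 991 [-243.3  -94. ] [99. 96.  7.]
[-239.6 -203.4   35.4] [-0.26172024 -0.61100535  0.15420732] [-0.22  0.63  1.86  0.28  0.84 -0.88]
```

View pics/side4.png

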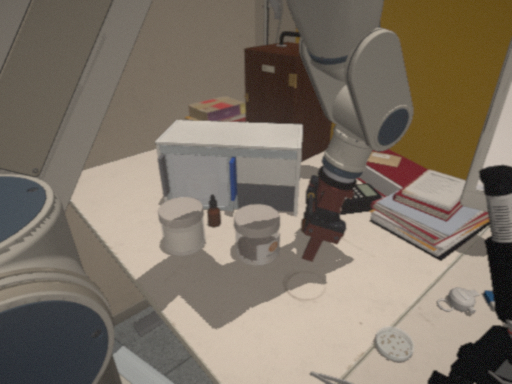

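The jar now stands upright at cabinet (-243,-94) (pixel (257,235)), and the white jar hasn't moved. Pushing it in needs a forward-tilted tool. I'll fit a rough kinematic model from the logged states to see how much tilt is reachable at each point.

```bash
cat > kin.py <<'E'
from h import *
from scipy.optimize import least_squares
q=np.array([[1.27300654,.423887614,1.63068045,0,1.08861225,-.0190206876],[.0355178,.445617,1.603607,.0003,1.093993,-.414874],[.29,.5,1.76,-.01,.88,-.16],[-.37,.47,1.59,.19,1.28,-.89],[-.22,.63,1.86,.28,.84,-.88]])
P=np.array([[171.8,600.34,221.9],[636.1,34.6,218.8],[567.2,177.6,127.6],[572.,-150.7,218.5],[520.3,-40.9,35.8]])
O=np.array([[-.43645,-3.11086,.00246],[-1.669,-2.66,.001],[1.665,2.66,-.004],[-1.547,-2.462,-.209],[-1.55,-2.466,-.209]])
E=lambda a,t:R.from_euler(a,t).as_matrix()
def fk(k,q):
    h,a0,L1,e,L2,L3=k
    A=E('z',q[0]);p=A@[a0,0,h];A=A@E('y',q[1]);p=p+A@[0,0,L1];A=A@E('y',q[2]);p=p+A@[e,0,L2]
    A=A@E('z',q[3])@E('y',q[4]);p=p+A@[0,0,L3];return p,A@E('z',q[5])
wt=np.array([3,3,1,1,1])
f=lambda k:np.concatenate([(wt[:,None]*(np.array([fk(k,a)[0] for a in q])-P)).ravel(),(k-[300,0,400,0,400,250])*.01])
s=least_squares(f,[300,0,400,0,400,250]);k=s.x
LO=np.array([-3,-.9,.09,-1.31,.11,-2.54]);HI=np.array([3,2.11,2.58,4.45,2.69,2.54])
OFF=fk(k,q[0])[1].T@R.from_rotvec(O[0]).as_matrix()
def ik(p,A,q0):
    def g(x):
        pp,B=fk(k,x);return np.concatenate([(pp-p)/100,2*R.from_matrix((B@OFF).T@A).as_rotvec()])
    r=least_squares(g,np.clip(q0,LO+1e-3,HI-1e-3),bounds=(LO,HI));return r.x,r.cost
E
python3 - <<'E'
from kin import *
print(np.round(k),np.round(f(k)[:15],1))
print([np.round(np.degrees(R.from_matrix((fk(k,a)[1]@OFF).T@R.from_rotvec(o).as_matrix()).magnitude()),1) for a,o in zip(q,O)])
for sy in(1,-1):
  for x in(-300,-262,-200,-140,-100,-60,-12):
    for th in(0,10,20,30,45,60):
        a=np.radians(th);A=tool((np.sin(a),0,-np.cos(a)),(0,sy,0))
        b=min((ik(w((x,-92,50)),A,[.15,.6,1.8,0,.7,-1.7*sy+j]) for j in(0,)),key=lambda r:r[1])
        print(sy,x,th,np.round(b[0],2),round(b[1],4))
E
```

```text
[296. -21. 636.  93. 482. 347.] [ 33.6 -12.3   0.7   4.  -35.6  -1.3   6.1  -9.3   1.2  -5.3  -1.8   1.
  -1.9  -1.9  -0.5]
[np.float64(0.0), np.float64(0.0), np.float64(0.3), np.float64(0.2), np.float64(0.4)]
1 -300 0 [ 0.09  0.47  2.17  0.    0.5  -1.94] 0.0
1 -300 10 [ 0.03  0.44  2.29  0.28  0.26 -2.26] 0.0
1 -300 20 [ 0.04  0.43  2.35  0.58  0.12 -2.54] 0.02
1 -300 30 [ 0.04  0.41  2.35  0.6   0.11 -2.54] 0.1309
1 -300 45 [ 0.05  0.37  2.36  0.63  0.11 -2.54] 0.4953
1 -300 60 [ 0.05  0.33  2.36  0.67  0.11 -2.54] 1.096
1 -262 0 [ 0.12  0.49  2.1   0.    0.55 -1.91] 0.0
1 -262 10 [ 0.07  0.46  2.22  0.22  0.31 -2.16] 0.0
1 -262 20 [ 0.06  0.46  2.29  0.6   0.14 -2.54] 0.0108
1 -262 30 [ 0.07  0.44  2.3   0.63  0.11 -2.54] 0.1038
1 -262 45 [ 0.08  0.4   2.31  0.66  0.11 -2.54] 0.4434
1 -262 60 [ 0.08  0.37  2.31  0.69  0.11 -2.54] 1.0231
1 -200 0 [ 0.16  0.54  1.98  0.    0.62 -1.87] 0.0
1 -200 10 [ 0.12  0.5   2.1   0.16  0.38 -2.05] 0.0
1 -200 20 [ 0.09  0.5   2.2   0.63  0.17 -2.54] 0.0019
1 -200 30 [ 0.12  0.48  2.22  0.67  0.11 -2.54] 0.0666
1 -200 45 [ 0.12  0.46  2.22  0.7 
[... 2780 characters left out ...]
.0
-1 -100 45 [ 0.04  0.69  2.28  2.64  0.63 -1.46] 0.0
-1 -100 60 [-0.03  0.9   2.37  2.69  1.16 -1.64] 0.0
-1 -60 0 [ 0.22  0.65  1.69 -0.    0.8   1.34] 0.0
-1 -60 10 [0.2  0.61 1.82 0.09 0.54 1.24] 0.0
-1 -60 20 [0.17 0.59 1.95 0.35 0.29 0.97] 0.0
-1 -60 30 [ 0.14  0.6   2.06  1.7   0.16 -0.41] 0.0
-1 -60 45 [ 0.08  0.69  2.21  2.64  0.56 -1.41] 0.0
-1 -60 60 [ 0.03  0.88  2.3   2.72  1.07 -1.59] 0.0
-1 -12 0 [ 0.24  0.7   1.58 -0.    0.86  1.35] 0.0
-1 -12 10 [0.22 0.65 1.72 0.07 0.6  1.28] 0.0
-1 -12 20 [0.19 0.62 1.85 0.27 0.34 1.07] 0.0
-1 -12 30 [0.16 0.63 1.97 1.29 0.15 0.04] 0.0
-1 -12 45 [ 0.12  0.7   2.11  2.62  0.49 -1.34] 0.0
-1 -12 60 [ 0.07  0.86  2.21  2.74  0.98 -1.54] 0.0
```

```bash
python3 - <<'E'
s=open('kin.py').read()
s=s.replace("h,a0,L1,e,L2,L3=k","h,a0,L1,e,L2,L3,dy=k").replace("@[0,0,L1]","@[0,dy,L1]").replace("400,250]","400,250,0]")
open('kin.py','w').write(s)
E
python3 - <<'E'
from kin import *
print(np.round(k),np.round(f(k)[:15],1))
q0=np.array([-.25,.8,2.5,2.5,.7,-1.6])
for x,th,z in((-305,35,200),(-305,35,45),(-285,35,45),(-250,40,45),(-200,50,45),(-150,58,45),(-100,65,45),(-75,68,45),(-48,72,45)):
    a=np.radians(th);r=ik(w((x,-92,z)),tool((np.sin(a),0,-np.cos(a)),(0,-1,0)),q0);q0=r[0];print(x,th,z,np.round(q0,2),round(r[1],5))
    p=w((x,-92,z));W=p-tool((np.sin(a),0,-np.cos(a)),(0,-1,0))[:,2]*k[5]
    print("  wrist cab",np.round(c(W)))
E
```

```text
[304.   1. 558.  72. 483. 302.  12.] [ 0.2 -0.4 -0.3 -0.5 -0.4 -0.   1.3  1.9  1.   1.4 -0.4  0.6 -0.8  0.6
 -0.4]
-305 35 200 [-0.21 -0.    2.44  1.08  0.41 -0.05] 0.0
  wrist cab [-478.  -92.  448.]
-305 35 45 [-0.21  0.55  2.52  2.4   0.55 -1.48] 0.0
  wrist cab [-478.  -92.  293.]
-285 35 45 [-0.17  0.55  2.48  2.41  0.52 -1.44] 0.0
  wrist cab [-458.  -92.  293.]
-250 40 45 [-0.14  0.6   2.46  2.49  0.63 -1.49] 0.0
  wrist cab [-444.  -92.  277.]
-200 50 45 [-0.11  0.72  2.42  2.58  0.88 -1.57] 0.0
  wrist cab [-432.  -92.  239.]
-150 58 45 [-0.07  0.82  2.36  2.63  1.04 -1.59] 0.0
  wrist cab [-406.  -92.  205.]
-100 65 45 [-0.03  0.9   2.28  2.67  1.17 -1.59] 0.0
  wrist cab [-374.  -92.  173.]
-75 68 45 [-0.    0.93  2.24  2.69  1.21 -1.58] 0.0
  wrist cab [-355.  -92.  158.]
-48 72 45 [ 0.02  0.97  2.19  2.71  1.27 -1.58] 0.0
  wrist cab [-336.  -92.  138.]
```

```bash
cat >> kin.py <<'E'
def rows(g,qs,p,Q):
    "joint-space via points -> 2-decimal rows, tracked on the rounded pose"
    out=[]
    for x in qs:
        P,A=fk(k,x);A=A@OFF
        s=np.round(Q.T@(P-p)/100,2)+0;t=np.round(R.from_matrix(Q.T@A).as_rotvec()/(np.pi/4),2)+0
        p=p+Q@s*100;Q=Q@R.from_rotvec(t*np.pi/4).as_matrix();out.append([g,s.tolist(),t.tolist()])
    print(len(out),"max shift",max(np.linalg.norm(r[1]) for r in out),"turn",max(np.linalg.norm(r[2]) for r in out),"end",np.round(c(p),1))
    for i in range(0,len(out),10):print(str(out[i:i+10]).replace(" ",""))
E
python3 - <<'E'
from kin import *
from workcell import *
o=get_obs();qa=o["qpos"]
a=np.radians(15);D=tool((0,np.sin(a),-np.cos(a)),(1,0,0))
q1,_=ik(w((-250,-210,150)),D,qa)
a=np.radians(35);A=tool((np.sin(a),0,-np.cos(a)),(0,-1,0))
qb,_=ik(w((-305,-94,45)),A,[-.21,.55,2.52,2.4,.55,-1.48])
q2,e=ik(w((-315,-94,125)),A,qb)
print(np.round([qa,q1,q2],2),e)
n=20
seq=[qa+(q1-qa)*(i+1)/4 for i in range(4)]+[q1+(q2-q1)*(i+1)/n for i in range(n)]
for x in seq[3::2]:
    P,B=fk(k,x);print(np.round(c(P)),np.round(np.degrees(np.arccos(-(B@OFF)[2,2]))),np.round(x[4],2),end=" ")
print()
rows(.15,seq,o["ee_pos"],R.from_rotvec(o["orientation"]).as_matrix())
E
```

```text
[[-0.22  0.63  1.86  0.28  0.84 -0.88]
 [-0.24  0.44  1.84  0.23  1.05 -0.82]
 [-0.24  0.24  2.51  1.82  0.39 -0.87]] 2.840518644817329e-21
[-250. -210.  150.] 15.0 1.05 [-238. -174.  147.] 20.0 0.98 [-228. -145.  148.] 25.0 0.92 [-220. -123.  150.] 29.0 0.85 [-216. -107.  152.] 33.0 0.78 [-216.  -98.  153.] 36.0 0.72 [-222.  -93.  152.] 38.0 0.65 [-235.  -92.  149.] 39.0 0.59 [-254.  -93.  144.] 39.0 0.52 [-281.  -94.  135.] 37.0 0.46 [-315.  -94.  125.] 35.0 0.39 
24 max shift 0.2968164415931166 turn 0.11224972160321825 end [-314.8  -93.5  125.3]
[[0.15,[0.03,0.0,-0.28],[0.0,0.0,0.0]],[0.15,[0.06,-0.02,-0.29],[0.0,0.0,0.0]],[0.15,[0.07,-0.03,-0.28],[0.0,0.0,0.0]],[0.15,[0.08,-0.05,-0.27],[0.0,-0.01,0.0]],[0.15,[0.18,0.05,0.06],[-0.07,0.05,0.05]],[0.15,[0.16,0.05,0.06],[-0.07,0.04,0.06]],[0.15,[0.15,0.04,0.06],[-0.06,0.04,0.07]],[0.15,[0.13,0.02,0.05],[-0.07,0.04,0.07]],[0.15,[0.12,0.01,0.04],[-0.06,0.03,0.07]],[0.15,[0.11,0.0,0.04],[-0.06,0.03,0.08]]]
[[0.15,[0.08,-0.01,0.03],[-0.06,0.03,0.08]],[0.15,[0.07,-0.01,0.02],[-0.05,0.02,0.09]],[0.15,[0.04,-0.03,0.02],[-0.06,0.02,0.08]],[0.15,[0.03,-0.02,0.01],[-0.05,0.01,0.09]],[0.15,[0.01,-0.04,-0.01],[-0.05,0.01,0.09]],[0.15,[-0.01,-0.04,-0.01],[-0.05,0.01,0.1]],[0.15,[-0.04,-0.04,-0.01],[-0.05,0.0,0.09]],[0.15,[-0.05,-0.04,-0.03],[-0.05,-0.01,0.1]],[0.15,[-0.07,-0.04,-0.03],[-0.05,0.0,0.1]],[0.15,[-0.1,-0.04,-0.04],[-0.04,-0.02,0.1]]]
[[0.15,[-0.12,-0.04,-0.05],[-0.05,-0.01,0.1]],[0.15,[-0.13,-0.04,-0.05],[-0.04,-0.02,0.1]],[0.15,[-0.16,-0.02,-0.06],[-0.04,-0.03,0.1]],[0.15,[-0.17,-0.03,-0.06],[-0.04,-0.03,0.1]]]
```

Call:
{"op": "jog_arm", "data": {
  "commands": [
    [0.15,[0.03,0.0,-0.28],[0,0,0]],
    [0.15,[0.06,-0.02,-0.29],[0,0,0]],
    [0.15,[0.07,-0.03,-0.28],[0,0,0]],
    [0.15,[0.08,-0.05,-0.27],[0,-0.01,0]],
    [0.15,[0.18,0.05,0.06],[-0.07,0.05,0.05]],
    [0.15,[0.16,0.05,0.06],[-0.07,0.04,0.06]],
    [0.15,[0.15,0.04,0.06],[-0.06,0.04,0.07]],
    [0.15,[0.13,0.02,0.05],[-0.07,0.04,0.07]],
    [0.15,[0.12,0.01,0.04],[-0.06,0.03,0.07]],
    [0.15,[0.11,0.0,0.04],[-0.06,0.03,0.08]]
  ]
}}

```text
t: 10.55
ee_pos: [497.6, 45.5, 150.1]
orientation: [-1.915, -2.088, -0.656]
ft_force: [0.1, -0.2, 0.2]
width: 50.5
grasp_force: 0.0
```

Call:
{"op": "jog_arm", "data": {
  "commands": [
    [0.15,[0.08,-0.01,0.03],[-0.06,0.03,0.08]],
    [0.15,[0.07,-0.01,0.02],[-0.05,0.02,0.09]],
    [0.15,[0.04,-0.03,0.02],[-0.06,0.02,0.08]],
    [0.15,[0.03,-0.02,0.01],[-0.05,0.01,0.09]],
    [0.15,[0.01,-0.04,-0.01],[-0.05,0.01,0.09]],
    [0.15,[-0.01,-0.04,-0.01],[-0.05,0.01,0.1]],
    [0.15,[-0.04,-0.04,-0.01],[-0.05,0,0.09]],
    [0.15,[-0.05,-0.04,-0.03],[-0.05,-0.01,0.1]],
    [0.15,[-0.07,-0.04,-0.03],[-0.05,0,0.1]],
    [0.15,[-0.1,-0.04,-0.04],[-0.04,-0.02,0.1]]
  ]
}}

```text
t: 11.55
ee_pos: [454.5, 55.7, 143.4]
orientation: [-2.579, -1.115, -0.937]
ft_force: [0.6, 0.0, 0.7]
width: 50.6
grasp_force: 0.0
```

Call:
{"op": "jog_arm", "data": {
  "commands": [
    [0.15,[-0.12,-0.04,-0.05],[-0.05,-0.01,0.1]],
    [0.15,[-0.13,-0.04,-0.05],[-0.04,-0.02,0.1]],
    [0.15,[-0.16,-0.02,-0.06],[-0.04,-0.03,0.1]],
    [0.15,[-0.17,-0.03,-0.06],[-0.04,-0.03,0.1]],
    [0.15,[0,0,0],[0,0,0]]
  ]
}}

```text
t: 12.05
ee_pos: [398.4, 29.6, 124.8]
orientation: [-2.8, -0.653, -0.873]
ft_force: [-0.1, 0.4, 0.7]
width: 50.5
grasp_force: 0.0
```

Run:
```python
from kin import *
from workcell import *
o=get_obs();print(np.round(c(o["ee_pos"]),1),np.round(o["qpos"],2),o["ft_force"],o["width"])
d=get_image("side");lids(d);cv2.imwrite("pics/s5.png",d["image"])
a=np.radians(35);A=tool((np.sin(a),0,-np.cos(a)),(0,-1,0))
plan(.15,[((-310,-93,125),A,30),((-310,-93,45),A,20)])
```

```text
[-316.9  -90.4  124.8] [-0.25  0.25  2.52  1.82  0.39 -0.88] [-0.09023114  0.39516032  0.68979343] 50.46124250586056
lid 592 [-236.1   92.1] [98. 73.  8.]
now cab [-315.3  -91.2  125.4]
6
[[0.15,[0.04,0.02,0.03],[-0.01,0.0,0.01]],[0.15,[-0.09,0.0,0.13],[0.0,0.0,0.0]],[0.15,[-0.09,0.0,0.13],[0.0,0.0,0.0]],[0.15,[-0.09,0.0,0.13],[0.0,0.0,0.0]],[0.15,[-0.09,0.0,0.14],[0.0,0.0,0.0]],[0.15,[-0.1,0.0,0.13],[0.0,0.0,0.0]]]
```

Call:
{"op": "jog_arm", "data": {
  "commands": [
    [0.15,[0.04,0.02,0.03],[-0.01,0.0,0.01]],
    [0.15,[-0.09,0,0.13],[0,0,0]],
    [0.15,[-0.09,0,0.13],[0,0,0]],
    [0.15,[-0.09,0,0.13],[0,0,0]],
    [0.15,[-0.09,0,0.14],[0,0,0]],
    [0.15,[-0.1,0,0.13],[0,0,0]],
    [0.15,[0,0,0],[0,0,0]]
  ]
}}

```text
t: 12.8
ee_pos: [407.1, 29.1, 43.0]
orientation: [-2.807, -0.641, -0.877]
ft_force: [0.2, -0.2, -0.2]
width: 50.5
grasp_force: 0.0
```

Run:
```python
from kin import *
from workcell import *
o=get_obs();print(np.round(c(o["ee_pos"]),1),np.round(o["qpos"],2),o["ft_force"])
d=get_image("side");cv2.imwrite("pics/s6.png",d["image"])
def A(t):
    a=np.radians(t);return tool((np.sin(a),0,-np.cos(a)),(0,-1,0))
plan(.15,[((-285,-93,45),A(35),13),((-250,-93,45),A(40),13),((-200,-92,45),A(50),13),((-150,-91,45),A(58),13),((-100,-90,45),A(65),13),((-70,-90,45),A(70),10)])
```

```text
[-309.3  -94.6   43. ] [-0.23  0.57  2.52  2.41  0.57 -1.51] [ 0.18911481 -0.20811175 -0.19009999]
now cab [-309.3  -94.5   43.8]
20
[[0.15,[0.1,-0.01,0.06],[0.0,0.0,0.0]],[0.15,[0.11,-0.01,0.07],[0.0,0.01,0.0]],[0.15,[0.09,0.0,0.07],[0.0,0.04,0.0]],[0.15,[0.09,0.0,0.07],[0.0,0.03,0.0]],[0.15,[0.1,0.0,0.07],[0.0,0.04,0.0]],[0.15,[0.09,0.0,0.08],[0.0,0.05,0.0]],[0.15,[0.09,0.0,0.08],[0.0,0.06,0.0]],[0.15,[0.09,0.0,0.09],[0.0,0.05,0.0]],[0.15,[0.09,-0.01,0.09],[0.01,0.06,0.0]],[0.15,[0.08,0.0,0.1],[0.0,0.04,0.0]]]
[[0.15,[0.08,0.0,0.1],[0.0,0.05,0.0]],[0.15,[0.07,0.0,0.1],[0.0,0.04,0.0]],[0.15,[0.07,-0.01,0.1],[0.0,0.05,0.0]],[0.15,[0.07,0.0,0.11],[0.0,0.04,0.0]],[0.15,[0.06,0.0,0.11],[0.0,0.04,0.0]],[0.15,[0.06,0.0,0.11],[0.0,0.04,0.0]],[0.15,[0.05,-0.01,0.11],[0.0,0.03,0.0]],[0.15,[0.04,0.0,0.09],[0.0,0.04,0.0]],[0.15,[0.04,0.0,0.09],[0.0,0.04,0.0]],[0.15,[0.04,0.0,0.09],[0.0,0.03,0.0]]]
```

View pics/s6.png

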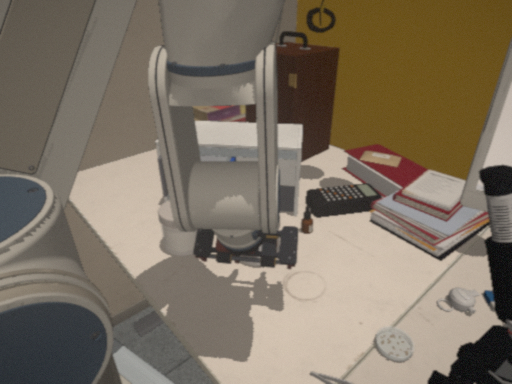

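The gripper is low behind the jar at (245,245). The oil bottle stands at (307,222), and forces read zero. I'll start the push in.

Call:
{"op": "jog_arm", "data": {
  "commands": [
    [0.15,[0.1,-0.01,0.06],[0,0,0]],
    [0.15,[0.11,-0.01,0.07],[0,0.01,0]],
    [0.15,[0.09,0,0.07],[0,0.04,0]],
    [0.15,[0.09,0,0.07],[0,0.03,0]],
    [0.15,[0.1,0,0.07],[0,0.04,0]],
    [0.15,[0.09,0,0.08],[0,0.05,0]],
    [0.15,[0.09,0,0.08],[0,0.06,0]],
    [0.15,[0.09,0,0.09],[0,0.05,0]],
    [0.15,[0.09,-0.01,0.09],[0.01,0.06,0]],
    [0.15,[0.08,0,0.1],[0,0.04,0]]
  ]
}}

```text
t: 13.85
ee_pos: [515.7, 85.1, 46.5]
orientation: [-2.589, -0.596, -1.262]
ft_force: [-1.6, -0.4, 0.9]
width: 50.6
grasp_force: 1.0
```

Run:
```python
from kin import *
from workcell import *
o=get_obs();print(np.round(c(o["ee_pos"]),1),np.round(o["qpos"],2),o["ft_force"]@RC,np.round(R.from_rotvec(o["orientation"]).as_matrix()[:,2]@RC,2))
d=get_image("top");cv2.imwrite("pics/t7.png",d["image"][100:330,100:420]);lids(d)
def A(t):
    a=np.radians(t);return tool((np.sin(a),0,-np.cos(a)),(0,-1,0))
plan(.15,[((-150,-91,45),A(58),13),((-100,-90,45),A(65),13),((-70,-90,45),A(70),10)])
```

```text
[-187.1  -91.9   46.5] [-0.12  0.76  2.41  2.58  0.93 -1.59] [-1.64359981  0.34803443  0.92978108] [ 0.79  0.   -0.62]
now cab [-185.5  -92.3   46.4]
11
[[0.15,[0.07,0.0,0.1],[0.0,0.04,0.0]],[0.15,[0.07,-0.01,0.1],[0.0,0.04,0.0]],[0.15,[0.06,0.0,0.1],[0.0,0.05,0.0]],[0.15,[0.07,0.0,0.1],[0.0,0.04,0.0]],[0.15,[0.06,0.0,0.11],[0.0,0.04,0.0]],[0.15,[0.06,-0.01,0.11],[0.0,0.04,0.0]],[0.15,[0.05,0.0,0.11],[0.0,0.04,0.0]],[0.15,[0.03,0.0,0.07],[0.0,0.03,0.0]],[0.15,[0.03,0.0,0.07],[0.0,0.03,0.0]],[0.15,[0.03,0.0,0.07],[0.0,0.02,0.0]]]
[[0.15,[0.03,0.0,0.07],[0.0,0.03,0.0]]]
```

View pics/t7.png

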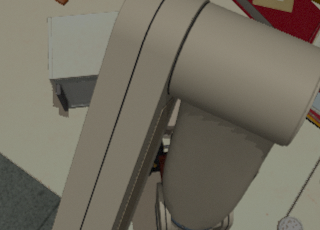

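The arm hides the scene from above, so I'll rely on the force and pose readings. The push force of about 1.6 N matches a sliding jar. Continuing.

Call:
{"op": "jog_arm", "data": {
  "commands": [
    [0.15,[0.07,0,0.1],[0,0.04,0]],
    [0.15,[0.07,-0.01,0.1],[0,0.04,0]],
    [0.15,[0.06,0,0.1],[0,0.05,0]],
    [0.15,[0.07,0,0.1],[0,0.04,0]],
    [0.15,[0.06,0,0.11],[0,0.04,0]],
    [0.15,[0.06,-0.01,0.11],[0,0.04,0]],
    [0.15,[0.05,0,0.11],[0,0.04,0]],
    [0.15,[0.03,0,0.07],[0,0.03,0]],
    [0.15,[0.03,0,0.07],[0,0.03,0]],
    [0.15,[0.03,0,0.07],[0,0.02,0]]
  ]
}}

```text
t: 14.9
ee_pos: [611.6, 134.1, 44.1]
orientation: [-2.342, -0.538, -1.596]
ft_force: [-1.7, -1.4, 0.2]
width: 50.4
grasp_force: 1.1
```

Run:
```python
from kin import *
from workcell import *
o=get_obs();print(np.round(c(o["ee_pos"]),1),np.round(o["qpos"],2),o["ft_force"]@RC,np.round(R.from_rotvec(o["orientation"]).as_matrix()[:,2]@RC,2))
d=get_image("side");cv2.imwrite("pics/s8.png",d["image"]);lids(d)
W=c(cloud(d))
p=W[(W[...,2]>6)&(W[...,2]<80)&(np.hypot(W[...,0]+146,W[...,1]+204)<28)]
if len(p):print("oil",len(p),np.round(np.percentile(p,[3,50,97],axis=0),1).tolist())
def A(t):
    a=np.radians(t);return tool((np.sin(a),0,-np.cos(a)),(0,-1,0))
plan(.15,[((-60,-90,45),A(71),10),((-44,-90,45),A(74),6)])
```

```text
[-79.4 -89.8  44.1] [-0.01  0.96  2.25  2.68  1.25 -1.6 ] [-2.16150256 -0.47661492  0.20176166] [ 0.93  0.   -0.36]
lid 898 [-231.5   76.1] [97. 96.  7.]
oil 238 [[-156.9, -216.7, 8.4], [-149.4, -203.0, 33.3], [-140.8, -191.2, 68.2]]
now cab [-78.4 -90.   44.1]
5
[[0.15,[0.04,0.0,0.08],[0.0,0.03,0.0]],[0.15,[0.03,0.0,0.09],[0.0,0.02,0.0]],[0.15,[0.02,0.0,0.05],[0.0,0.02,0.0]],[0.15,[0.02,0.0,0.05],[0.0,0.02,0.0]],[0.15,[0.01,0.0,0.05],[0.0,0.03,0.0]]]
```

View pics/s8.png

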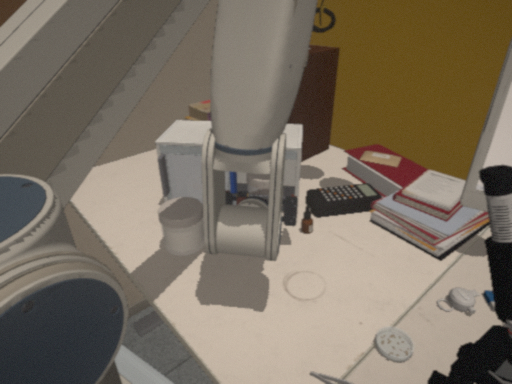

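Call:
{"op": "jog_arm", "data": {
  "commands": [
    [0.15,[0.03,0,0.08],[0,0.05,0]],
    [0.15,[0.02,0,0.08],[0,0.05,0]],
    [0.15,[0.02,0,0.08],[0,0.05,0]],
    [0.15,[0.01,0,0.05],[0,0.04,0]],
    [0.15,[0.01,0,0.04],[0,0.03,0]],
    [0.15,[0,0,0],[0,0,0]]
  ]
}}

```text
t: 15.55
ee_pos: [642.3, 148.9, 42.0]
orientation: [-2.177, -0.5, -1.776]
ft_force: [0.1, -0.8, -0.4]
width: 50.3
grasp_force: 0.1
```

Run:
```python
from kin import *
from workcell import *
o=get_obs();print(np.round(c(o["ee_pos"]),1),np.round(o["qpos"],2),o["ft_force"]@RC,np.round(R.from_rotvec(o["orientation"]).as_matrix()[:,2]@RC,2))
```

```text
[-45.3 -89.9  42. ] [ 0.01  1.08  2.16  2.7   1.46 -1.61] [-0.31313876 -0.7617635  -0.44561726] [ 0.98  0.   -0.2 ]
```

Call:
{"op": "jog_arm", "data": {
  "commands": [
    [0.15,[0.03,0,-0.15],[0,0,0]],
    [-0.55,[0,0,0],[0,0,0]],
    [-0.55,[0,0,0],[0,0,0]],
    [-0.55,[0,0,0],[0,0,0]],
    [-0.55,[-0.02,0,0.09],[0,0,0]],
    [-0.55,[-0.01,0,0.05],[0,0,0]],
    [-0.55,[0,0,0.04],[0,0,0]],
    [-0.55,[0,0,0],[0,0,0]]
  ]
}}

```text
t: 16.35
ee_pos: [645.4, 150.6, 41.9]
orientation: [-2.176, -0.501, -1.777]
ft_force: [0.1, -0.3, -0.2]
width: 19.8
grasp_force: 0.0
```

Run:
```python
from kin import *
from workcell import *
o=get_obs();print(np.round(c(o["ee_pos"]),1),np.round(o["qpos"],2),o["ft_force"]@RC,o["width"])
d=get_image("side");W=c(cloud(d))
p=W[(W[...,0]>-60)&(W[...,0]<70)&(W[...,1]<-25)&(W[...,1]>-165)&(W[...,2]>10)&(W[...,2]<110)]
print(len(p),np.round(np.percentile(p,[3,50,97],axis=0),1).tolist() if len(p) else "")
def A(t):
    a=np.radians(t);return tool((np.sin(a),0,-np.cos(a)),(0,-1,0))
plan(-1,[((-100,-90,45),A(72),40),((-200,-92,47),A(50),40),((-290,-92,47),A(35),40),((-310,-92,125),A(35),40)])
```

```text
[-41.9 -89.7  41.9] [ 0.01  1.08  2.16  2.71  1.46 -1.61] [ 0.01191089 -0.29770417 -0.17659514] 19.768511899873086
10 [[-43.9, -88.9, 20.6], [-41.5, -83.6, 22.7], [-39.2, -77.7, 25.7]]
now cab [-42.2 -89.7  41.9]
11
[[-1,[-0.04,0.0,-0.29],[0.0,-0.07,0.0]],[-1,[-0.06,0.0,-0.28],[0.0,-0.07,0.0]],[-1,[-0.1,0.01,-0.32],[0.0,-0.16,0.0]],[-1,[-0.13,0.01,-0.3],[0.0,-0.17,0.0]],[-1,[-0.18,0.0,-0.29],[0.0,-0.16,0.0]],[-1,[-0.19,0.0,-0.23],[0.0,-0.11,0.0]],[-1,[-0.21,0.0,-0.21],[0.0,-0.11,0.0]],[-1,[-0.23,0.0,-0.2],[0.0,-0.12,0.0]],[-1,[0.09,0.0,-0.25],[0.0,0.0,0.0]],[-1,[0.1,0.0,-0.25],[0.0,0.0,0.0]]]
[[-1,[0.09,0.0,-0.25],[0.0,0.0,0.0]]]
```

Call:
{"op": "jog_arm", "data": {
  "commands": [
    [-0.55,[-0.04,0,-0.29],[0,-0.07,0]],
    [-1,[-0.06,0,-0.28],[0,-0.07,0]],
    [-1,[-0.1,0.01,-0.32],[0,-0.16,0]],
    [-1,[-0.13,0.01,-0.3],[0,-0.17,0]],
    [-1,[-0.18,0,-0.29],[0,-0.16,0]],
    [-1,[-0.19,0,-0.23],[0,-0.11,0]],
    [-1,[-0.21,0,-0.21],[0,-0.11,0]],
    [-1,[-0.23,0,-0.2],[0,-0.12,0]],
    [-1,[0.09,0,-0.25],[0,0,0]],
    [-1,[0.1,0,-0.25],[0,0,0]]
  ]
}}

```text
t: 17.4
ee_pos: [410.0, 33.4, 99.6]
orientation: [-2.802, -0.644, -0.874]
ft_force: [0.4, 1.2, -0.3]
width: 0.5
grasp_force: 0.0
```

Call:
{"op": "jog_arm", "data": {
  "commands": [
    [-1,[0.1,0,-0.25],[0,0,0]],
    [-1,[0.1,0,-0.25],[0,0,0]],
    [-1,[0,0,0],[0,0,0]]
  ]
}}

```text
t: 17.7
ee_pos: [403.0, 30.1, 144.9]
orientation: [-2.795, -0.648, -0.883]
ft_force: [1.3, -0.5, -0.9]
width: 0.6
grasp_force: 0.0
```

Run:
```python
from kin import *
from workcell import *
o=get_obs();qa=o["qpos"];print(np.round(c(o["ee_pos"]),1),np.round(qa,2),o["ft_force"],o["width"])
d=get_image("side");cv2.imwrite("pics/s9.png",d["image"]);W=c(cloud(d));lids(d)
m=(W[...,0]>-62)&(W[...,0]<70)&(W[...,1]<-25)&(W[...,1]>-165)&(W[...,2]>15)&(W[...,2]<110)
p=W[m];print(len(p),np.round(np.percentile(p,[3,50,97],axis=0),1).tolist() if len(p) else "")
# next: vertical tool, tool y along cab x (same as stage 1), by the bar's left side
V=tool((0,0,-1),(1,0,0))
q1,e=ik(w((-240,-60,240)),V,[.1,.4,1.7,0,1.0,-.4])
print(np.round(q1,2),e)
n=22;seq=[qa+(q1-qa)*(i+1)/n for i in range(n)]
for x in seq[::3]:
    P,B=fk(k,x);print(np.round(c(P)),end=" ")
print();rows(-1,seq,o["ee_pos"],R.from_rotvec(o["orientation"]).as_matrix())
```

```text
[-312.5  -91.9  144.9] [-0.25  0.18  2.5   1.64  0.38 -0.68] [ 1.31593636 -0.51673757 -0.92316896] 0.5703662784183459
lid 664 [-239.    86.8] [95. 90.  7.]
603 [[-44.3, -134.1, 18.3], [-29.2, -108.6, 92.6], [42.3, -84.5, 102.4]]
[ 0.17  0.16  1.96 -0.    1.02 -0.28] 2.0438680003720717e-23
[-299.  -86.  148.] [-266.  -58.  165.] [-247.  -31.  178.] [-240.  -11.  187.] [-241.   -3.  195.] [-244.   -9.  203.] [-245.  -29.  217.] [-240.  -60.  240.] 
22 max shift 0.16822603841260722 turn 0.11357816691600547 end [-240.3  -59.7  239.8]
[[-1,[0.13,-0.06,0.05],[0.05,0.02,-0.1]],[-1,[0.15,-0.07,0.03],[0.05,0.01,-0.09]],[-1,[0.13,-0.08,0.03],[0.05,0.01,-0.1]],[-1,[0.13,-0.06,0.02],[0.04,0.01,-0.09]],[-1,[0.11,-0.07,0.02],[0.05,0.0,-0.1]],[-1,[0.11,-0.05,0.02],[0.05,0.0,-0.09]],[-1,[0.09,-0.05,0.02],[0.05,-0.01,-0.09]],[-1,[0.08,-0.04,0.01],[0.05,-0.01,-0.1]],[-1,[0.07,-0.04,0.0],[0.05,-0.02,-0.08]],[-1,[0.05,-0.03,0.0],[0.04,-0.02,-0.09]]]
[[-1,[0.04,-0.02,0.0],[0.05,-0.03,-0.09]],[-1,[0.03,-0.02,-0.01],[0.04,-0.03,-0.08]],[-1,[0.02,-0.01,-0.03],[0.05,-0.04,-0.09]],[-1,[0.0,0.0,-0.02],[0.04,-0.04,-0.08]],[-1,[-0.01,0.0,-0.04],[0.04,-0.04,-0.07]],[-1,[-0.02,0.01,-0.04],[0.04,-0.05,-0.08]],[-1,[-0.04,0.01,-0.05],[0.04,-0.06,-0.07]],[-1,[-0.05,0.02,-0.06],[0.03,-0.05,-0.07]],[-1,[-0.07,0.02,-0.07],[0.04,-0.07,-0.06]],[-1,[-0.07,0.02,-0.08],[0.03,-0.06,-0.06]]]
[[-1,[-0.1,0.03,-0.09],[0.03,-0.07,-0.06]],[-1,[-0.1,0.03,-0.09],[0.03,-0.08,-0.05]]]
```

The jar reads upright inside: top at z≈102, rear edge at x≈-44, spanning y≈-138 to -42. Next I'll turn the wrist back to vertical.

Call:
{"op": "jog_arm", "data": {
  "commands": [
    [-1,[0.13,-0.06,0.05],[0.05,0.02,-0.1]],
    [-1,[0.15,-0.07,0.03],[0.05,0.01,-0.09]],
    [-1,[0.13,-0.08,0.03],[0.05,0.01,-0.1]],
    [-1,[0.13,-0.06,0.02],[0.04,0.01,-0.09]],
    [-1,[0.11,-0.07,0.02],[0.05,0,-0.1]],
    [-1,[0.11,-0.05,0.02],[0.05,0,-0.09]],
    [-1,[0.09,-0.05,0.02],[0.05,-0.01,-0.09]],
    [-1,[0.08,-0.04,0.01],[0.05,-0.01,-0.1]],
    [-1,[0.07,-0.04,0],[0.05,-0.02,-0.08]],
    [-1,[0.05,-0.03,0],[0.04,-0.02,-0.09]]
  ]
}}

```text
t: 18.75
ee_pos: [432.3, 135.9, 184.5]
orientation: [-2.227, -1.704, -0.735]
ft_force: [-0.3, 0.1, -0.0]
width: 0.3
grasp_force: 0.0
```

Call:
{"op": "jog_arm", "data": {
  "commands": [
    [-1,[0.04,-0.02,0],[0.05,-0.03,-0.09]],
    [-1,[0.03,-0.02,-0.01],[0.04,-0.03,-0.08]],
    [-1,[0.02,-0.01,-0.03],[0.05,-0.04,-0.09]],
    [-1,[0,0,-0.02],[0.04,-0.04,-0.08]],
    [-1,[-0.01,0,-0.04],[0.04,-0.04,-0.07]],
    [-1,[-0.02,0.01,-0.04],[0.04,-0.05,-0.08]],
    [-1,[-0.04,0.01,-0.05],[0.04,-0.06,-0.07]],
    [-1,[-0.05,0.02,-0.06],[0.03,-0.05,-0.07]],
    [-1,[-0.07,0.02,-0.07],[0.04,-0.07,-0.06]],
    [-1,[-0.07,0.02,-0.08],[0.03,-0.06,-0.06]]
  ]
}}

```text
t: 19.75
ee_pos: [439.7, 110.1, 219.7]
orientation: [-1.726, -2.516, -0.148]
ft_force: [-0.4, 0.3, -1.0]
width: -0.2
grasp_force: 0.0
```

Call:
{"op": "jog_arm", "data": {
  "commands": [
    [-1,[-0.1,0.03,-0.09],[0.03,-0.07,-0.06]],
    [-1,[-0.1,0.03,-0.09],[0.03,-0.08,-0.05]],
    [-1,[0,0,0],[0,0,0]]
  ]
}}

```text
t: 20.05
ee_pos: [454.2, 92.8, 236.6]
orientation: [-1.658, -2.657, 0.004]
ft_force: [0.5, -0.2, -0.7]
width: 0.8
grasp_force: 0.0
```

Run:
```python
from kin import *
from workcell import *
o=get_obs();print(np.round(o["qpos"],2),o["ft_force"])
d=get_image("side");cv2.imwrite("pics/s10.png",d["image"]);W=c(cloud(d));lids(d)
b,g,r=[d["image"][...,i].astype(int) for i in range(3)]
m=(b-r>50)&(W[...,2]>40)&(abs(W[...,1]+90)<130)&(W[...,0]<-75)&(W[...,0]>-130)
print("bar",m.sum(),np.round(np.nanpercentile(W[m],[5,50,95],axis=0),1).tolist() if m.any() else 0)
V=tool((0,0,-1),(1,0,0))
plan(-1,[((-130,6,235),V,40),((-101,8,225),V,40),((-101,8,127),V,35),((-101,-125,127),V,12)])
```

```text
[ 0.17  0.17  1.96  0.01  1.03 -0.29] [ 0.54577723 -0.22010642 -0.6968284 ]
lid 894 [-232.    75.7] [97. 96.  7.]
bar 84 [[-107.8, -18.6, 67.9], [-105.3, -16.2, 125.4], [-91.0, -13.7, 159.8]]
now cab [-239.9  -57.7  236. ]
20
[[-1,[0.16,0.27,0.0],[0.0,0.0,0.0]],[-1,[0.16,0.28,0.0],[0.0,0.0,0.0]],[-1,[0.16,0.27,0.0],[-0.01,-0.01,0.0]],[-1,[0.16,0.28,0.01],[0.0,0.0,0.0]],[-1,[0.02,0.29,0.1],[0.0,0.0,0.0]],[-1,[0.0,0.0,0.33],[0.0,0.0,0.0]],[-1,[0.0,0.0,0.32],[0.0,0.0,0.0]],[-1,[0.0,0.0,0.33],[0.0,0.0,0.0]],[-1,[-0.11,0.0,0.0],[0.0,0.0,0.0]],[-1,[-0.11,0.0,0.0],[0.0,0.0,0.0]]]
[[-1,[-0.11,0.0,0.0],[0.0,0.0,0.0]],[-1,[-0.11,0.0,0.0],[0.0,0.0,0.0]],[-1,[-0.11,0.0,0.0],[0.0,0.0,0.0]],[-1,[-0.11,0.0,0.0],[0.0,0.0,0.0]],[-1,[-0.11,0.0,0.0],[0.0,0.0,0.0]],[-1,[-0.11,0.0,0.0],[0.0,0.0,0.0]],[-1,[-0.11,0.0,0.0],[0.0,0.0,0.0]],[-1,[-0.11,0.0,0.0],[0.0,0.0,0.0]],[-1,[-0.12,0.0,0.0],[0.0,0.0,0.0]],[-1,[-0.11,0.0,0.0],[0.0,0.0,0.0]]]
```

Call:
{"op": "jog_arm", "data": {
  "commands": [
    [-1,[0.16,0.27,0],[0,0,0]],
    [-1,[0.16,0.28,0],[0,0,0]],
    [-1,[0.16,0.27,0],[0,0,0]],
    [-1,[0.16,0.28,0.01],[0,0,0]],
    [-1,[0.02,0.29,0.1],[0,0,0]],
    [-1,[0,0,0],[0,0,0]],
    [-1,[0,0,0.33],[0,0,0]],
    [-1,[0,0,0.32],[0,0,0]],
    [-1,[0,0,0.33],[0,0,0]],
    [-1,[0,0,0],[0,0,0]]
  ]
}}

```text
t: 21.1
ee_pos: [544.7, 209.3, 122.6]
orientation: [-1.662, -2.648, 0.017]
ft_force: [-0.9, -0.5, -0.9]
width: 0.2
grasp_force: 0.0
```

Call:
{"op": "jog_arm", "data": {
  "commands": [
    [-1,[-0.11,0,0],[0,0,0]],
    [-1,[-0.11,0,0],[0,0,0]],
    [-1,[-0.11,0,0],[0,0,0]],
    [-1,[-0.11,0,0],[0,0,0]],
    [-1,[-0.11,0,0],[0,0,0]],
    [-1,[-0.11,0,0],[0,0,0]],
    [-1,[-0.11,0,0],[0,0,0]],
    [-1,[-0.11,0,0],[0,0,0]],
    [-1,[-0.11,0,0],[0,0,0]],
    [-1,[-0.11,0,0],[0,0,0]]
  ]
}}

```text
t: 22.1
ee_pos: [597.8, 111.0, 127.4]
orientation: [-1.666, -2.656, 0.006]
ft_force: [0.6, 2.9, 1.7]
width: 0.6
grasp_force: 1.1
```

Run:
```python
from h import *
from workcell import *
o=get_obs();print(np.round(c(o["ee_pos"]),1),o["ft_force"]@RC)
```

```text
[-101.9 -104.5  127.4] [1.79196881 2.35014367 1.71474984]
```

Call:
{"op": "jog_arm", "data": {
  "commands": [
    [-1,[-0.1,0,0],[0,0,0]],
    [-1,[-0.1,0,0],[0,0,0]],
    [-1,[-0.1,0,0],[0,0,0]],
    [-1,[-0.08,0,0],[0,0,0]],
    [-1,[-0.04,0,0],[0,0,0]],
    [-1,[-0.03,0,0],[0,0,0]],
    [-1,[0,0,0],[0,0,0]]
  ]
}}

```text
t: 22.8
ee_pos: [616.8, 71.2, 127.1]
orientation: [-1.665, -2.656, 0.007]
ft_force: [0.9, 1.1, 0.1]
width: 0.3
grasp_force: 0.7
```

Call:
{"op": "jog_arm", "data": {
  "commands": [
    [-1,[-0.02,0,0],[0,0,0]],
    [-1,[-0.01,0,0],[0,0,0]],
    [-1,[0,0,0],[0,0,0]]
  ]
}}

```text
t: 23.1
ee_pos: [616.9, 71.0, 127.1]
orientation: [-1.663, -2.653, 0.005]
ft_force: [-5.1, 13.4, 3.3]
width: 0.6
grasp_force: 6.7
```

The door is on its stop (14 N). I'll back off, rise and retreat.

Call:
{"op": "jog_arm", "data": {
  "commands": [
    [-1,[0.06,0,0],[0,0,0]],
    [-1,[0.05,-0.03,0],[0,0,0]],
    [-1,[0,-0.05,-0.3],[0,0,0]],
    [-1,[0,-0.05,-0.35],[0,0,0]],
    [-1,[0,-0.1,-0.4],[0,0,0]],
    [-1,[0,-0.4,0],[0,0,0]],
    [-1,[0,-0.4,0],[0,0,0]],
    [-1,[-0.3,-0.3,0],[0,0,0]],
    [-1,[-0.4,0,0],[0,0,0]],
    [-1,[-0.4,0,0],[0,0,0]]
  ]
}}

```text
t: 24.1
ee_pos: [541.7, -79.9, 233.3]
orientation: [-1.665, -2.657, 0.007]
ft_force: [0.6, 0.4, -0.2]
width: 0.5
grasp_force: 0.0
```

Call:
{"op": "jog_arm", "data": {
  "commands": [
    [-1,[-0.4,0,0],[0,0,0]],
    [-1,[-0.4,0,0],[0,0,0]],
    [-1,[0,0,0],[0,0,0]],
    [-1,[0,0,0],[0,0,0]]
  ]
}}

```text
t: 24.5
ee_pos: [576.7, -151.1, 232.0]
orientation: [-1.667, -2.654, 0.007]
ft_force: [-0.8, 0.9, -0.4]
width: 0.4
grasp_force: 0.0
```

Run:
```python
from h import *
from workcell import *
o=get_obs();print(np.round(c(o["ee_pos"]),1),o["ft_force"])
for n in("side","top"):
    d=get_image(n);lids(d);W=c(cloud(d));b,g,r=[d["image"][...,i].astype(int) for i in range(3)]
    m=(b-r>50)&(W[...,2]>40)&(abs(W[...,1]+120)<80)&(W[...,0]<-75)&(W[...,0]>-130)
    print(n,"bar",m.sum(),np.round(np.nanpercentile(W[m],[5,50,95],axis=0),1).tolist() if m.any() else 0)
    m=(W[...,2]>60)&(W[...,2]<158)&(W[...,1]>110)&(W[...,1]<200)&(W[...,0]<-88)&(W[...,0]>-112)
    print("front bar",m.sum(),np.round(np.nanpercentile(W[m],[5,50,95],axis=0),1).tolist() if m.any() else 0)
    for nm,cx,cy,h in(("stain",-145,26,95),("oil",-146,-204,80)):
        p=W[(W[...,2]>6)&(W[...,2]<h)&(np.hypot(W[...,0]-cx,W[...,1]-cy)<28)]
        print(nm,len(p),np.round(np.percentile(p,[3,50,97],axis=0),1).tolist() if len(p) else "")
    if n=="side":cv2.imwrite("pics/end.png",cv2.resize(d["image"][110:280,145:375],None,fx=3,fy=3,interpolation=cv2.INTER_CUBIC))
```

```text
[-235.7 -330.9  232. ] [-0.83938136  0.85044181 -0.41204674]
lid 893 [-231.8   76.4] [98. 97.  7.]
side bar 56 [[-107.3, -167.7, 71.6], [-105.3, -165.0, 131.4], [-87.0, -163.0, 160.1]]
front bar 220 [[-107.6, 160.4, 65.6], [-104.2, 162.2, 109.9], [-90.1, 169.8, 154.5]]
stain 317 [[-159.4, 11.9, 7.2], [-152.0, 24.1, 41.7], [-140.9, 40.2, 84.5]]
oil 238 [[-157.2, -216.6, 8.2], [-149.4, -203.1, 33.1], [-141.1, -191.3, 68.5]]
top bar 60 [[-107.1, -168.9, 89.3], [-97.3, -164.0, 157.1], [-80.3, -160.4, 161.9]]
front bar 0 0
stain 0 
oil 40 [[-146.8, -205.8, 28.9], [-142.8, -197.4, 54.3], [-134.4, -191.3, 72.0]]
```

View pics/end.png

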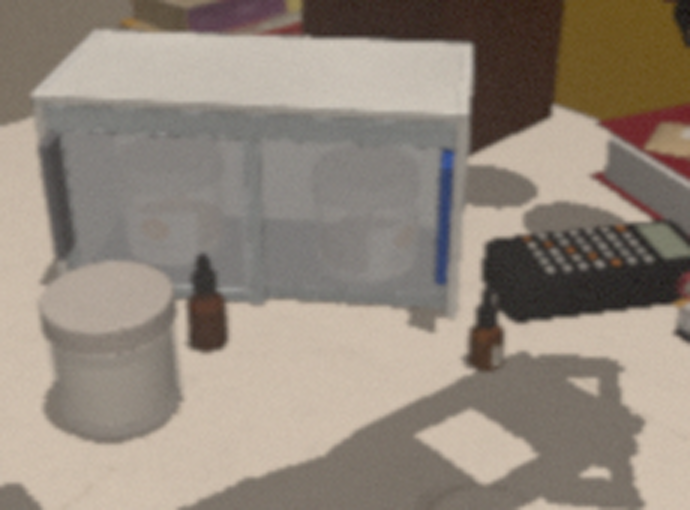

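The jar stands upright behind the closed right-hand door at crop (368,215). The blue bar is at y=-165 and the grey one at about 165, both closed positions, and the bottles and white jar haven't moved.

```bash
python3 -c "
from workcell import *
print(close_job())"
```

```text
the job is handed in; nothing more can be done
None
```

The dark-seed jar stands upright in the right half of the cabinet with both doors closed, the white jar and both dropper bottles have not moved, and the job was handed in at about 25 s (verdict not shown).

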